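# Tighten the plaque press with the tommy bar

### The arm

A 6-joint arm with a two-finger parallel gripper is mounted at the origin on the work surface. World frame = base frame: x ahead of the robot, y to its left, z up, the work surface at z = 0. Lengths are in mm, angles in rad, forces in N, time in s.
With the tool pointing down it reaches from about 325 to 900 mm from the base axis. Payload 6.1 kg.
Tool frame: the origin (TCP) lies between the finger pads; the fingertips stand 14 mm ahead of it and the grasp point (between the pads) lies 5 mm behind it (env.tip_reach is the distance from the TCP to the fingertips, in mm); z points along the fingers, y is the line along which they close (so a half turn about z gives the same grasp; the last joint's range is limited). The gripper opens to 87 mm and grips with 3 to 60 N. Pads are 19 mm wide; open, the fingers measure 117 mm over their backs; the gripper's body (75 mm by 190 mm) begins 51 mm behind the grasp point.
Start: joints at [1.008, 0.22, 1.526, -0, 1.395, -0.126], TCP at [264.399, 566.312, 236.538] pointing down, gripper open.
Joint ranges: [-2.98, 2.98], [-0.91, 2.08], [0.09, 2.57], [-1.24, 4.39], [0.2, 2.65], [-2.68, 2.68]. Speed limits (rad/s): [2.57, 2.57, 3.01, 3.14, 3.14, 3.14].

### API

Orientations are given as a unit quaternion [x, y, z, w].
In Python, from bench import env, claw, solver, viewer gives the robot as it stands. Calls block until the motion is done:
- env.reach(position, orientation): joint-space move of the TCP to a pose.
- env.move_l(position, rotation=None, speed=150, f_stop=None): straight line of the TCP; rotation=None keeps the orientation; speed is the mean speed in mm/s. With f_stop (N) it stops when the force on the tool has changed by that much, and returns True; else False.
- env.goto_joints(angles): joint-space move.
- claw.command_gripper(opening, newtons=None): opening from 0.0 (shut) to 1.0 (fully open); newtons is the grip in N (None keeps the last); returns when the fingers have stopped.
- env.sleep(seconds).
- solver.ik(position, orientation): joint angles nearest the present ones, or None.
- env.state(): the state.
- viewer.camera(name): name is "side" or "top" or "wrist"; returns a dict with "img" (384x512x3 uint8, red, green, blue), "z_map" (384x512 float32, mm along the optical axis (not along the pixel's ray), 0 where there is no reading), "camera_matrix" (3x3 intrinsics, pixels), "k1" (the pictures are not rectified: a ray, as slopes to the right and down, at radius r is drawn at 1 + k1 r^2 times it, then the intrinsics apply), "R" (3x3) and "t" (3): a world point X has camera coordinates R X + t. Camera axes: x right, y down, z forward; pixel columns grow to the right and rows downward; lengths in mm; the calibration is good to about 2 mm. A picture is of the moment at which its call begins.
A pose or a line that the arm cannot do raises env.PlanningError and nothing moves.
- env.job_done(): hands the job in; it is judged then, once.
Trained networks look in the newest picture that a camera, given by its name, has taken for a name from the list of things; names that differ only in an ending like _2 or _b are one class to them, and where a whole thing is asked for, a point or a joint stands for the part that bears it (a point fixed in the world has none). Each returns a list of dicts, best first, with "confidence" (0 to 1); they miss things now and then, are a little off and sometimes report something else, mostly with a low value. They report only what shows in the picture. A call takes as long as a camera call.
- viewer.silhouettes(camera, query): "region" (384x512 bool, what is visible of it) and "bbox" ([left, top, right, bottom] in pixels, round what is visible of it).
- viewer.mark_of(camera, query): "uv" ([column, row] in pixels: a listed point, or the origin of a listed thing).
The state is a dict: "time_s": time; "joints": joint angles; "qvel": joint speeds; "tau": joint torques, N m; "position": TCP position; "tcp_rot": TCP orientation; "contact_force": force on the tool from outside, world axes, zero at the start; "moment": the same for the moment, N m; "finger_gap": opening from 0.0 (shut) to 1.0 (fully open); "gripper_force": force on a finger pad.
Only numpy, scipy, OpenCV 4.12 (cv2) and the standard library are available. Lean on these libraries where they do the work, as an engineer would, in place of code of your own. Each camera call takes 0.05 s, during which the arm holds its last target. There are 200 camera calls.

### The job

Tighten the little press onto the wooden plaque: take the steel bar from its rest block, stand it in a hole of the ring collar and turn the collar clockwise (seen from above), moving the bar to another hole when the crosshead is in its way, until the collar bears firmly on the pressure board (about 15 N felt at the bar). Do not overtighten, do not force the bar or lean on the press, turn the collar only with the bar and leave the other things alone. Then stand the bar back in its rest block.

Things in the scene. Friction and masses are not known exactly. Their poses are not given: they have to be found in the camera images.
- press: Fixed hand press. Origin: underside centre of its wooden base (160 along own x, 230 along y, 20 thick). Two steel columns (dia 20) at y=+-85 carry a steel crosshead 24 wide, 205 long along own y, z 116 to 128, with nuts to z 136. A threaded stub (dia 28) hangs from its middle on the z axis. The bar cannot pass under the crosshead.
- collar: Steel ring collar threaded on the stub under the crosshead. Origin: on its axis, 38 below its top face. Flange dia 116, z 6 to 14; eight lugs above it. Each lug has a vertical round hole, dia 14.5, open at the top (z 38), 24 deep (floor at z 14); hole centres lie 45 from the axis at 0, 45, ... 315 degrees from own x.
- collar_top (a point): Centre of the collar's top face. Clockwise from above lowers the collar 4 mm per rad. A foot pad screwed into its underside, out to a different length each time, meets the board after 140 to 240 degrees: found by feel only. Turning free takes up to 4 N at the bar; after contact this climbs some 2 N per 3 degrees pushed. Firm is 15 N at the bar (12 to 18). The collar stays where it is left.
- board: Loose plywood pressure board, about 110 x 200 and some 15 thick, notched round the columns, lying on the plaque below the collar. Origin: centre of its underside.
- plaque: Loose wooden plaque 150 x 100 x 18 on the press base under the board, already in place. Origin: centre of its underside.
- bar: Loose round steel bar, dia 12, 125 long, 90 to 140 g, chamfered foot, at the start upright in the rest block. Origin: centre of its foot; z runs up along the bar.
- rest: Fixed dark wooden block 70 x 70 x 40 tall, one vertical hole in the middle of its top, dia 14.5, 30 deep. Origin: centre of its underside. It stands left or right of the press.
- rest_hole0 (a point): Centre of the mouth of the rest block's hole (40 above the table).
- brushmug: Bystander, fixed: white mug, dia 72, 85 tall, with brushes up to 190 high. Origin: underside centre.
- pot_a: Bystander: green paint pot, dia 52, 55 tall. Origin: underside centre.
- pot_b: Bystander: red paint pot, dia 52, 55 tall. Origin: underside centre.
- spray_a: Bystander: black spray can, dia 66, 190 tall. Origin: underside centre.
- spray_b: Bystander: white spray can, dia 66, 190 tall. Origin: underside centre.
- brush: Bystander: brush 190 long lying on the table. Origin: its middle, underside.
- dish: Bystander: white dish, dia 100, 22 tall. Origin: underside centre.
- roller: Bystander: short black rubber roller, dia 32, lying on the table. Origin: its middle, underside.

How it is judged:
By the outcome, as a careful person would: the job done as asked, in the order asked, and still so for the second after the job is handed in, with the robot touching nothing.
It also fails if it takes over 72 s, if anything falls off the work surface, if the arm or the gripper's body presses on something with over 40 N, if the wrist force passes 120 N, or if a joint passes its speed limit or range.

## Working session

There is one attempt and no reset: what is moved stays moved. The work goes in short steps, each a Python script; the robot and the scene stay as the last script left them, time stands still between calls to the robot, and variables do not carry over. Pictures are saved under pics/ and viewed, at most 10 in all, crops included, and the job is handed in when it is done.

```bash
ls; mkdir -p pics; cat > h.py <<'E'
import numpy as np, cv2
from bench import env, claw, solver, viewer
from scipy.spatial.transform import Rotation as Rn
def rays(c,uv):
    K=np.array(c["camera_matrix"],float); 
    p=np.atleast_2d(np.array(uv,float)); d=np.stack([(p[:,0]-K[0,2])/K[0,0],(p[:,1]-K[1,2])/K[1,1]],1)
    s=d.copy()
    for _ in range(20): s=d/(1+c["k1"]*(s**2).sum(1,keepdims=True))
    return np.c_[s,np.ones(len(s))]
def atz(c,uv,z):
    R=np.array(c["R"]);t=np.array(c["t"]); d=rays(c,uv)@R; o=-R.T@t
    return o+d*((z-o[2])/d[:,2])[:,None]
def depth(c,uv):
    R=np.array(c["R"]);t=np.array(c["t"]); p=np.atleast_2d(uv).astype(int)
    z=c["z_map"][p[:,1],p[:,0]]
    return (rays(c,uv)*z[:,None]-t)@R
def proj(c,X):
    X=np.atleast_2d(X)@np.array(c["R"]).T+np.array(c["t"]); s=X[:,:2]/X[:,2:]
    s=s*(1+c["k1"]*(s**2).sum(1,keepdims=True)); K=np.array(c["camera_matrix"])
    return s*[K[0,0],K[1,1]]+[K[0,2],K[1,2]]
def down(yaw): # tool z down, tool y (closing) at angle yaw from world x
    y=np.array([np.cos(yaw),np.sin(yaw),0]); z=np.array([0,0,-1.]); x=np.cross(y,z)
    return Rn.from_matrix(np.c_[x,y,z]).as_quat()
def yaw_now():
    return (lambda m:np.arctan2(m[1,1],m[0,1]))(Rn.from_quat(env.state()["tcp_rot"]).as_matrix())
E
python3 - <<'E'
from h import *
s=env.state(); print(s["time_s"],s["tcp_rot"],s["finger_gap"],np.degrees(yaw_now()))
ims=[]
for n in ["top","side"]:
    c=viewer.camera(n); ims.append(c["img"]); print(n,-np.array(c["R"]).T@c["t"], c["camera_matrix"][0])
    for q in ["press","collar","collar_top","bar","rest","rest_hole0","board","brushmug","pot_a","spray_a","brush","dish","roller"]:
        r=viewer.mark_of(n,q)[:2]
        z={"collar_top":100,"collar":62,"rest_hole0":40,"board":38}.get(q,0)
        for m in r: print(q,np.round(m["uv"]),round(m["confidence"],2),np.round(atz(c,m["uv"],z)[0]),end=" | ")
    print()
for n,i in zip(["top","side"],ims): cv2.imwrite(f"pics/{n}0.png",i[...,::-1])
E
```

```text
pics
0.0 [ 2.16662354e-01  9.76246126e-01 -9.04826383e-04 -3.28237620e-04] 1.0023728162411707 64.97385729736645
top [ 487.34089001   -7.52665839 1155.94667563] [363.65890532   0.         260.02860272]
press [250. 201.] 0.6 [534.  34.   0.] | collar [248. 197.] 0.56 [544.  40.  62.] | collar_top [246. 195.] 0.88 [548.  41. 100.] | bar [181. 193.] 0.49 [556. 255.   0.] | rest [177. 193.] 0.85 [554. 266.   0.] | rest_hole0 [175. 191.] 0.86 [558. 263.  40.] | rest_hole0 [157. 158.] 0.4 [661. 325.  40.] | brushmug [349. 225.] 0.68 [ 463. -280.    0.] | brushmug [250. 200.] 0.54 [539.  35.   0.] | pot_a [158. 159.] 0.75 [662. 333.   0.] | pot_a [317. 250.] 0.73 [ 384. -181.    0.] | spray_a [335. 147.] 0.93 [ 714. -236.    0.] | spray_a [373. 155.] 0.81 [ 688. -356.    0.] | brush [225. 130.] 0.81 [764. 121.   0.] | dish [217. 254.] 0.67 [365. 134.   0.] | roller [291. 128.] 0.65 [772. -92.   0.] | 
side [-109.99040132 -677.71341933  863.66359602] [490.99738233   0.         250.3447793 ]
press [231. 214.] 0.82 [544.  46.   0.] | collar [232. 199.] 0.9 [538.  35.  62.] | collar [232. 215.] 0.35 [496.  -9.  62.] | collar_top [229. 182.] 0.64 [547.  53. 100.] | bar [183. 176.] 0.48 [559. 266.   0.] | bar [183. 175.] 0.33 [562. 268.   0.] | rest [185. 176.] 0.96 [564. 260.   0.] | rest [230. 182.] 0.55 [636. 148.   0.] | rest_hole0 [181. 164.] 0.9 [562. 272.  40.] | board [228. 206.] 0.69 [531.  41.  38.] | brushmug [299. 300.] 0.81 [ 454. -266.    0.] | pot_a [250. 297.] 0.8 [ 384. -183.    0.] | pot_a [196. 153.] 0.59 [664. 331.   0.] | spray_a [355. 236.] 0.77 [ 706. -235.    0.] | spray_a [386. 267.] 0.65 [ 672. -347.    0.] | brush [263. 168.] 0.94 [752. 128.   0.] | dish [161. 232.] 0.94 [370. 121.   0.] | roller [322. 195.] 0.63 [775. -74.  -0.] |
```

```bash
python3 -c "
import cv2
a=cv2.imread('pics/top0.png');cv2.imwrite('pics/topc.png',cv2.resize(a[120:280,150:360],None,fx=3.7,fy=3.7,interpolation=2))
a=cv2.imread('pics/side0.png');cv2.imwrite('pics/sidec.png',cv2.resize(a[120:270,120:330],None,fx=3.7,fy=3.7,interpolation=2))"
```

```text
(no output)
```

View pics/topc.png

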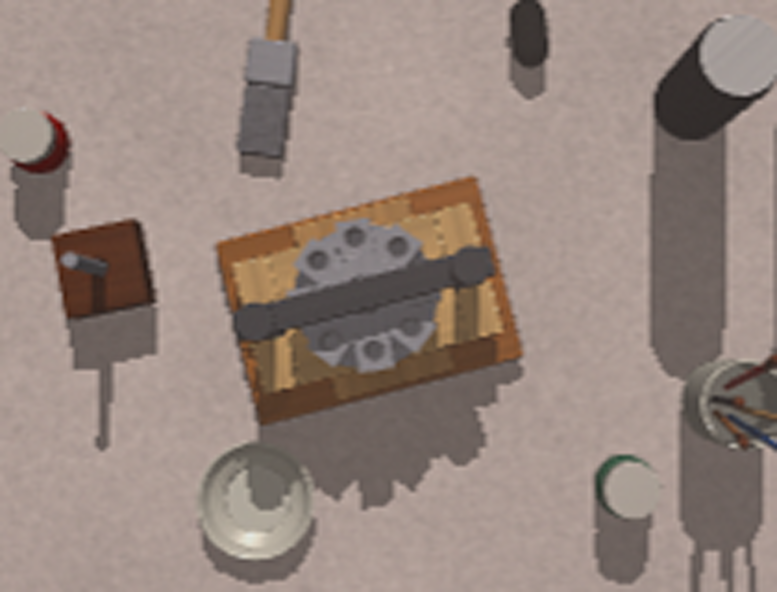

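View pics/sidec.png

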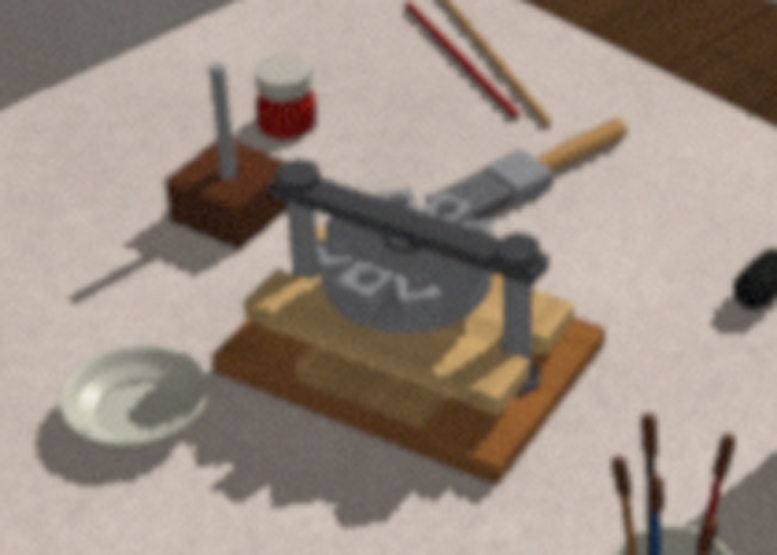

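The top picture shows the rest at left with the bar upright (its top at crop 68,262). The crosshead runs from (255,320) to (470,267), so the press is yawed about 14°. The collar holes show at crop (316,260), (354,237) and (397,246) on the far side and three on the near side. Next I'll get heights from the depth maps and a closer view from the wrist.

```bash
python3 - <<'E'
from h import *
vv,uu=np.mgrid[0:384,0:512]; uv=np.c_[uu.ravel(),vv.ravel()]
def clouds(n):
    c=viewer.camera(n); P=depth(c,uv); P[c["z_map"].ravel()==0]=np.nan; return c,P
for n in ["top","side"]:
    c,P=clouds(n)
    b=(np.hypot(P[:,0]-560,P[:,1]-266)<35)&(P[:,2]>48)&(P[:,2]<145)
    print(n,"bar",b.sum(),np.round(np.nanmedian(P[b],0),1), "maxz",P[b][:,2].max() if b.any() else 0)
    for lo,hi in [(50,80),(80,110),(110,140)]:
        k=b&(P[:,2]>lo)&(P[:,2]<hi)
        if k.any(): print(lo,k.sum(),np.round(P[k].mean(0),1))
    r=(np.abs(P[:,0]-560)<50)&(np.abs(P[:,1]-266)<50)&(np.abs(P[:,2]-40)<5)
    print("rest top",r.sum(),np.round((np.nanmax(P[r],0)+np.nanmin(P[r],0))/2,1),np.nanmedian(P[r][:,2]))
    k=(np.abs(P[:,0]-545)<120)&(np.abs(P[:,1]-40)<130)&(P[:,2]>118)&(P[:,2]<145)
    m,_,ang=(lambda t:(t[0],t[1],t[2]))(cv2.minAreaRect(P[k][:,:2].astype(np.float32)))
    d=np.linalg.svd(P[k][:,:2]-P[k][:,:2].mean(0))[2][0]
    print("cross",k.sum(),m,_,ang,"dir",np.degrees(np.arctan2(d[1],d[0])),"z",np.percentile(P[k][:,2],[10,50,90]))
    k=(np.hypot(P[:,0]-545,P[:,1]-40)<65)&(P[:,2]>60)&(P[:,2]<115)
    h,e=np.histogram(P[k][:,2],bins=np.arange(60,116,3)); print(list(zip(e.astype(int),h)))
t=env.state()
# go to view pose above collar
for z in (360,):
    q=down(np.radians(104)); j=solver.ik([545,40,z],q); print(j)
E
```

```text
top bar 43 [555.2 255.5 119.9] maxz 139.78073222326657
50 9 [555.5 254.9  65.7]
80 9 [553.6 254.8  93.2]
110 25 [555.4 257.7 130.2]
rest top 471 [556.5 258.9  40.1] 40.25375638230166
cross 636 (534.3468017578125, 34.38372802734375) (28.519968032836914, 204.7266845703125) 16.0030574798584 dir -74.28075187748036 z [126.29420154 129.44017594 137.27464   ]
[(np.int64(60), np.int64(0)), (np.int64(63), np.int64(0)), (np.int64(66), np.int64(0)), (np.int64(69), np.int64(0)), (np.int64(72), np.int64(0)), (np.int64(75), np.int64(1)), (np.int64(78), np.int64(22)), (np.int64(81), np.int64(103)), (np.int64(84), np.int64(101)), (np.int64(87), np.int64(18)), (np.int64(90), np.int64(1)), (np.int64(93), np.int64(4)), (np.int64(96), np.int64(5)), (np.int64(99), np.int64(10)), (np.int64(102), np.int64(56)), (np.int64(105), np.int64(302)), (np.int64(108), np.int64(228)), (np.int64(111), np.int64(28))]
side bar 123 [553.  257.9  95. ] maxz 138.1875254563311
50 39 [553.5 258.2  64.4]
80 37 [553.6 258.1  94.1]
110 45 [553.8 258.3 124.8]
rest top 354 [553.4 259.4  40. ] 41.00682363994098
cross 774 (534.09912109375, 35.39866638183594) (32.11767578125, 204.21324157714844) 16.19305419921875 dir -74.26929839278091 z [122.23745682 129.06425309 137.32433062]
[(np.int64(60), np.int64(1)), (np.int64(63), np.int64(0)), (np.int64(66), np.int64(0)), (np.int64(69), np.int64(0)), (np.int64(72), np.int64(2)), (np.int64(75), np.int64(9)), (np.int64(78), np.int64(15)), (np.int64(81), np.int64(21)), (np.int64(84), np.int64(36)), (np.int64(87), np.int64(23)), (np.int64(90), np.int64(21)), (np.int64(93), np.int64(32)), (np.int64(96), np.int64(36)), (np.int64(99), np.int64(61)), (np.int64(102), np.int64(73)), (np.int64(105), np.int64(216)), (np.int64(108), np.int64(258)), (np.int64(111), np.int64(20))]
[-7.10707853e-02 -2.03332115e-02  1.55749631e+00 -4.44089210e-16
  1.60442956e+00 -1.88621321e+00]
```

```bash
python3 - <<'E'
from h import *
env.reach([534,35,330],down(np.radians(105.8-180)))
c=viewer.camera("wrist"); cv2.imwrite("pics/w1.png",c["img"][...,::-1]); np.savez("w1.npz",**{k:c[k] for k in c})
print(env.state()["time_s"],-np.array(c["R"]).T@c["t"],np.array(c["R"])[2])
for m in viewer.mark_of("wrist","collar_top"): print(m["uv"],m["confidence"],atz(c,m["uv"],107.5))
for x in ([534,35,107.5],[534,35,128]): print(proj(c,x))
E
```

```text
3.7083 [608.67067938  57.66046246 478.75046444] [-0.27379804 -0.07836334 -0.9585895 ]
[261.6, 163.1] 0.72 [[534.94133416  33.46154559 107.5       ]]
[[260.02145093 163.53154621]]
[[260.08790373 167.58356584]]
```

View pics/w1.png

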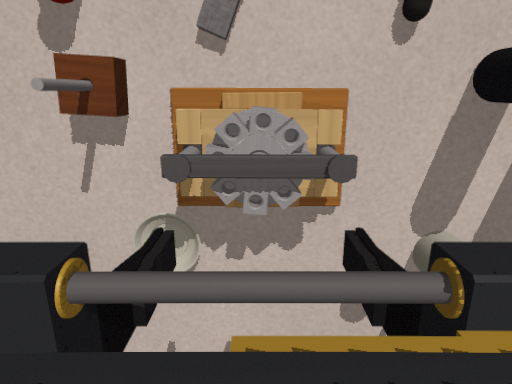

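The wrist picture shows the far holes at (232,130), (263,121) and (291,135), the near holes at (229,186), (256,199) and (284,191), and the bar entering the rest at about (90,87). I'll fit the collar's centre and phase to these.

```bash
python3 - <<'E'
from h import *
from scipy.optimize import least_squares
c=dict(np.load("w1.npz"))
g=cv2.cvtColor(c["img"],cv2.COLOR_RGB2GRAY).astype(float)
pts=[]
for u,v in [(232,130),(263,121),(291,135),(229,186),(256,199),(284,191)]:
    w=g[v-7:v+8,u-7:u+8]; yy,xx=np.mgrid[v-7:v+8,u-7:u+8]
    k=np.clip(np.percentile(w,50)-15-w,0,None)*(np.hypot(xx-u,yy-v)<7)
    pts.append([(k*xx).sum()/k.sum(),(k*yy).sum()/k.sum()])
pts=np.array(pts);print(pts.round(1))
X=atz(c,pts,107.5)[:,:2]
n=np.array([1,0,7,3,4,5])
f=lambda p:(p[:2]+45*np.c_[np.cos(p[2]+n*np.pi/4),np.sin(p[2]+n*np.pi/4)]-X).ravel()
r=least_squares(f,[534,35,np.radians(16)]); print(r.x[:2],np.degrees(r.x[2]),r.fun.reshape(-1,2).round(1))
print("crosshead ends wrist",atz(c,[[176,167],[343,167]],136))
# bar in wrist: tip and mouth
print(atz(c,[[38,85]],135),atz(c,[[89,86]],40)); print("expected bar top px",proj(c,[554.3,258.2,135]),proj(c,[554.3,258.2,40]))
print(viewer.mark_of("wrist","rest_hole0")[:1])
E
```

```text
[[229.3 133.6]
 [265.  125.5]
 [295.2 137.2]
 [225.4 188. ]
 [255.9 200.5]
 [287.4 192.9]]
[533.61059774  35.31758747] 10.443812798745517 [[ 2.7 -3.3]
 [ 2.7  2.2]
 [-1.5  3.3]
 [ 0.2 -3.9]
 [-2.2 -0.6]
 [-1.9  2.3]]
crosshead ends wrist [[512.7905023  118.07708322 136.        ]
 [559.41556753 -45.57896372 136.        ]]
[[554.58736423 260.28363928 135.        ]] [[555.58646206 257.21954275  40.        ]]
expected bar top px [[40.22016958 85.94845564]] [[88.04348   86.8304627]]
[]
```

```bash
cat >> h.py <<'E'
def fit_phase(c,ztop,cen,phi0,span,idx,dc=3):
    g=cv2.GaussianBlur(cv2.cvtColor(c["img"],cv2.COLOR_RGB2GRAY),(0,0),0.7).astype(np.float32)
    a=np.linspace(0,2*np.pi,24,endpoint=False); o=np.c_[np.cos(a),np.sin(a)]
    offs=np.vstack([r*o for r in (2,4,6)]+[r*o for r in (8.2,9)]); ni=72
    best=[]
    for phi in np.radians(np.arange(phi0-span,phi0+span,1.)):
        h=45*np.c_[np.cos(phi+idx*np.pi/4),np.sin(phi+idx*np.pi/4)]
        for dx in np.arange(-dc,dc+.1,1):
            for dy in np.arange(-dc,dc+.1,1):
                p=(cen+[dx,dy]+h)[:,None]+offs[None]
                q=proj(c,np.c_[p.reshape(-1,2),np.full(p.size//2,ztop)]).astype(np.float32)
                v=cv2.remap(g,q[:,0][:,None],q[:,1][:,None],1).reshape(len(idx),-1)
                best.append((v[:,ni:].mean()-v[:,:ni].mean(),np.degrees(phi),dx,dy))
    return sorted(best)[::-1]
E
python3 - <<'E'
from h import *
c=dict(np.load("w1.npz"))
X=atz(c,[(232,130),(263,121),(291,135),(229,186),(256,199),(284,191)],107.5)[:,:2]-[534,35]
print(np.degrees(np.arctan2(X[:,1],X[:,0])),np.hypot(*X.T))
for b in fit_phase(c,107.5,np.array([534.,35.]),12,23,np.array([1,0,7,3,4,5]))[:6]: print(b)
E
```

```text
[  55.31805494   12.02390571  -30.91586692  142.3369093  -170.39500592
 -123.4633441 ] [47.30276367 46.11918569 45.62978914 43.25653591 41.26415482 41.56706191]
(np.float32(32.15191), np.float64(11.0), np.float64(2.0), np.float64(2.0))
(np.float32(32.139656), np.float64(11.0), np.float64(2.0), np.float64(1.0))
(np.float32(32.02999), np.float64(11.0), np.float64(1.0), np.float64(2.0))
(np.float32(31.830788), np.float64(11.0), np.float64(1.0), np.float64(1.0))
(np.float32(31.462006), np.float64(10.0), np.float64(1.0), np.float64(2.0))
(np.float32(31.408875), np.float64(10.0), np.float64(2.0), np.float64(2.0))
```

```bash
python3 - <<'E'
from h import *
q=down(np.radians(-34))
env.reach([554.5,258.3,185],q)
print(env.move_l([554.5,258.3,97],speed=100,f_stop=8))
print("g",claw.command_gripper(0.0,30)); env.sleep(0.2)
s=env.state();print(s["time_s"],s["position"],s["finger_gap"]*87,s["gripper_force"],s["contact_force"],s["moment"])
claw.command_gripper(0.0,55)
p=s["position"]
env.move_l([p[0],p[1],180],speed=120); env.sleep(.1)
s=env.state();print(s["time_s"],s["position"],s["finger_gap"]*87,s["contact_force"],s["moment"])
c=viewer.camera("wrist"); np.savez("w2.npz",**c); cv2.imwrite("pics/w2.png",c["img"][...,::-1])
E
```

```text
False
g False
7.2833 [554.46139933 258.34193303  97.00603932] 11.016094723983901 29.999465108849108 [-0.18194221  0.05445538  0.21259827] [-0.07180215  0.12085291 -0.05708554]
8.4417 [553.62529044 258.05528213 178.50532354] 10.619861316459959 [ 0.27167749 -0.7562553  -0.52194575] [-0.0823554   0.08831975 -0.00910554]
```

View pics/w2.png

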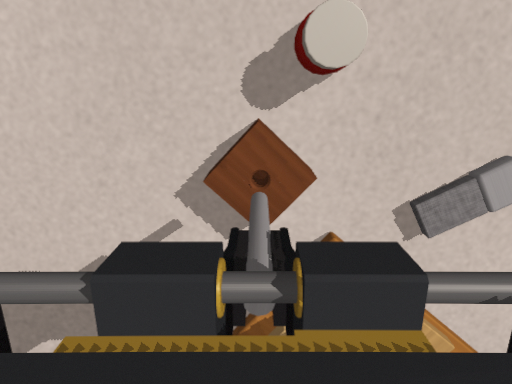

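```bash
python3 - <<'E'
from h import *
c=dict(np.load("w2.npz")); p=np.array(env.state()["position"]); m=Rn.from_quat(env.state()["tcp_rot"]).as_matrix()
print("foot pred",proj(c,[p[0],p[1],91.5]),"hole now",atz(c,[[261,179]],40),"tool x",m[:,0].round(3),"tool z",m[:,2].round(4))
print(proj(c,np.array([p[0],p[1],91.5])+np.outer([-6,6],m[:,0])), proj(c,np.array([p[0],p[1],91.5])+np.outer([-6,6],m[:,1])))
g=cv2.cvtColor(c["img"],cv2.COLOR_RGB2GRAY)
print(g[184:232:3,244:276:2])
a=c["img"][130:270,200:320,::-1]; cv2.imwrite("pics/w2c.png",cv2.resize(a,None,fx=4,fy=4,interpolation=2))
E
```

```text
foot pred [[259.93265997 202.18197977]] hole now [[556.69176176 260.82320201  40.        ]] tool x [ 0.559  0.829 -0.002] tool z [-2.3e-03 -7.0e-04 -1.0e+00]
[[259.92294555 210.00362728]
 [259.94252466 194.2524572 ]] [[251.64153076 202.17864358]
 [268.2238974  202.18550232]]
[[ 68  70  59  69  78  64  56  43  34  34  31  47  50  71  72  73]
 [ 66  67  68  58  76  80  75  66  62  60  60  60  66  70  72  73]
 [ 69  68  66  68  70  70  70  68  67  66  67  69  66  68  69  69]
 [ 70  69  68  64  67  73  84 100 114 121 106  67  67  66  67  67]
 [ 72  69  68  68  74  76  88 102 115 124 131 116  67  66  68  68]
 [ 71  72  71  70  75  78  89 104 115 125 132 136  72  66  67  68]
 [ 68  69  71  72  75  78  89 104 115 124 132 135  84  68  67  65]
 [ 66  66  68  72  74  80  90 105 115 125 131 134  92  70  70  68]
 [ 64  66  65  71  74  80  93 105 116 126 132 135 104  65  67  69]
 [ 62  63  65  71  75  80  94 107 117 125 132 135 110  64  65  66]
 [ 62  62  62  71  76  82  95 107 117 126 131 135 117  69  67  63]
 [ 79  63  60  72  76  82  97 106 118 126 130 135 117  68  67  66]
 [119 110  63  72  76  84  95 106 116 125 130 134 126  70  69 128]
 [117 118 113  72  77  85  97 107 117 125 131 133 134  87 181 189]
 [121 121 154  74  78  84  97 107 118 124 130 133 135 180 185 181]
 [183 184 150  74  78  86  97 106 119 125 130 133 134 173 182 184]]
```

View pics/w2c.png

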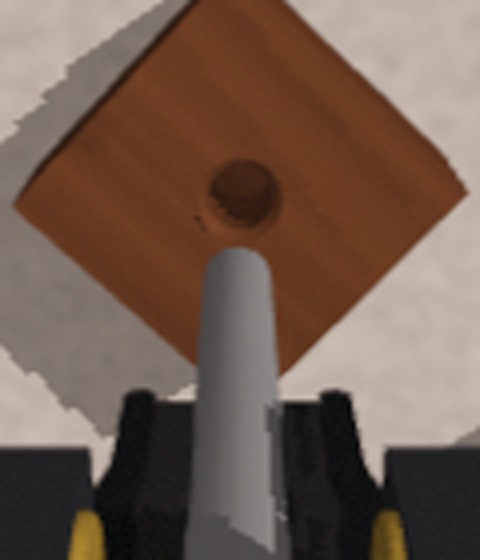

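The crop shows the foot end at about pixel (259,192) and the rest hole at (261,178). The bar hangs straight, roughly 1–2 mm toward the camera side. I'll go over hole 1 (56°) and compare foot and hole in the same picture.

```bash
python3 - <<'E'
from h import *
q=down(np.radians(-34)); s=env.state(); print(s["time_s"],s["position"])
p=np.array([535,36])+45*np.array([np.cos(np.radians(56)),np.sin(np.radians(56))])
env.move_l([*s["position"][:2],240],speed=150)
env.move_l([*p,240],rotation=q,speed=150)
env.move_l([*p,217],rotation=q,speed=80); env.sleep(.2)
c=viewer.camera("wrist"); np.savez("w3.npz",**c); s=env.state(); P=np.array(s["position"]); print(p,P,s["time_s"],s["contact_force"])
print("foot pred",proj(c,[P[0],P[1],130]),"hole pred",proj(c,[*p,107.5]))
x0,y0=200,120
cv2.imwrite("pics/w3c.png",cv2.resize(c["img"][y0:y0+140,x0:x0+140,::-1],None,fx=4,fy=4,interpolation=2))
E
```

```text
8.4917 [553.67669608 258.09073683 178.55403773]
[560.16368066  73.30669076] [560.45571782  73.29472581 217.46879283] 11.1083 [ 0.7160645   0.17803579 -0.88959372]
foot pred [[259.60480403 202.38298206]] hole pred [[259.22146446 193.59265868]]
```

View pics/w3c.png

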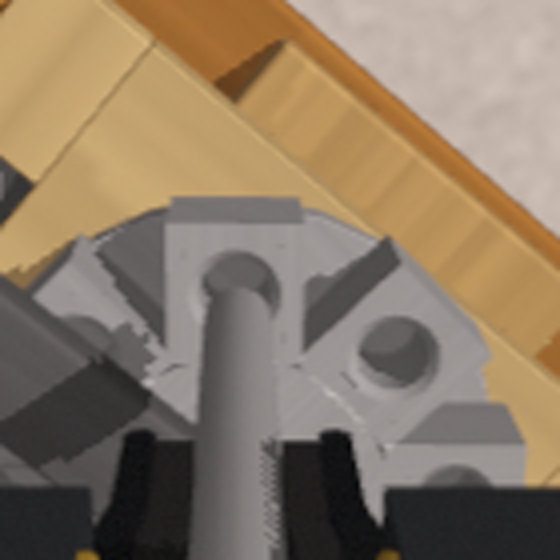

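```bash
cat >> h.py <<'E'
def axes(yaw):
    y=np.array([np.cos(yaw),np.sin(yaw)]); return np.array([-y[1],y[0]]),y   # tx (outward), ty
OFF=[(0,0)]+[(r*np.cos(a),r*np.sin(a)) for r in (1.2,2.2) for a in np.arange(0,6.28,np.pi/4)]
def insert(p,yaw,ztop,zgo,f=4):
    """descend TCP at xy p; ztop: TCP z with foot at mouth"""
    tx,ty=axes(yaw); q=down(yaw)
    env.move_l([*p,ztop+5],rotation=q,speed=80); env.sleep(.1)
    for i,(a,b) in enumerate(OFF):
        x=p+a*tx+b*ty
        if i: env.move_l([*x,ztop+3],rotation=q,speed=40)
        hit=env.move_l([*x,zgo],rotation=q,speed=45,f_stop=f)
        s=env.state(); z=s["position"][2]
        print(i,(round(a,1),round(b,1)),hit,round(z,1),s["contact_force"].round(1) if hasattr(s["contact_force"],'round') else s["contact_force"])
        if z<ztop-6: return True,x
    env.move_l([*p,ztop+5],rotation=q,speed=80); return False,p
E
python3 - <<'E'
from h import *
yaw=np.radians(-34); tx,ty=axes(yaw); print(tx)
p=np.array([560.16,73.31])-0.9*tx+0.7*ty
print(insert(p,yaw,194.5,174))
s=env.state(); print(s["time_s"],s["position"],s["contact_force"],s["moment"])
E
```

```text
[0.5591929  0.82903757]
0 (0, 0) True 193.1 [-0.1 -0.7  2. ]
1 (np.float64(1.2), np.float64(0.0)) True 193.5 [-0.6 -0.8  4.4]
2 (np.float64(0.8), np.float64(0.8)) True 193.3 [-0.  -0.2  5. ]
3 (np.float64(0.0), np.float64(1.2)) True 192.8 [-0.3  0.   3.1]
4 (np.float64(-0.8), np.float64(0.8)) False 173.9 [-0.6 -0.1 -0.8]
(True, array([560.46602348,  70.99447853]))
14.5 [560.47214368  70.99699648 173.88162636] [-0.55228934 -0.11905578 -0.75313278] [-0.15709275  0.27283852 -0.02017572]
```

```bash
cat >> h.py <<'E'
def rot(a): return np.array([[np.cos(a),-np.sin(a)],[np.sin(a),np.cos(a)]])
def stroke(C,p0,yaw0,z0,deg,bias,step=4.,fmax=8.,speed=35,fine_at=None,verbose=True,settle=0.):
    """turn clockwise by deg; returns turned deg, last resist"""
    v0=np.array(p0)-C; a=0.; corr=np.zeros(2); log=[]
    r0=np.linalg.norm(v0)
    while a<deg-1e-6:
        d=min(step,deg-a); a+=d; t=-np.radians(a)
        u=rot(t)@(v0/r0); tang=np.array([u[1],-u[0]])  # clockwise
        env.move_l([*(C+r0*u+corr),z0-4*np.radians(a)],rotation=down(yaw0+t),speed=speed)
        if settle: env.sleep(settle)
        F=np.array(env.state()["contact_force"])-bias; fr=F[:2]@u; ft=-F[:2]@tang
        corr=corr+np.clip(0.08*fr,-.4,.4)*u
        log.append((round(a,1),round(ft,1),round(fr,1),round(F[2],1)))
        if fine_at and ft>fine_at: step=min(step,1.)
        if ft>fmax or abs(fr)>12 or abs(F[2])>10: break
    if verbose: print(log)
    print("corr",corr.round(2)); return a,log[-1]
E
python3 - <<'E'
from h import *
C=np.array([535.1,36.]); s=env.state(); b=np.array(s["contact_force"])
print(stroke(C,[560.47,71.0],np.radians(-34),174,98,b))
s=env.state(); print(s["time_s"],s["position"],np.array(s["contact_force"])-b,s["joints"])
E
```

```text
[(4.0, np.float64(0.3), np.float64(-0.8), np.float64(-0.8)), (8.0, np.float64(1.6), np.float64(-1.2), np.float64(-1.7)), (12.0, np.float64(1.5), np.float64(-0.7), np.float64(0.1)), (16.0, np.float64(-0.1), np.float64(-1.2), np.float64(-1.6)), (20.0, np.float64(1.6), np.float64(-1.6), np.float64(-0.2)), (24.0, np.float64(1.2), np.float64(-0.3), np.float64(-0.6)), (28.0, np.float64(1.1), np.float64(0.2), np.float64(-0.5)), (32.0, np.float64(2.0), np.float64(-0.6), np.float64(-1.2)), (36.0, np.float64(1.6), np.float64(-0.8), np.float64(-1.8)), (40.0, np.float64(1.4), np.float64(-0.2), np.float64(-1.6)), (44.0, np.float64(1.4), np.float64(-0.7), np.float64(-2.1)), (48.0, np.float64(1.4), np.float64(-1.2), np.float64(-1.1)), (52.0, np.float64(1.2), np.float64(-0.9), np.float64(-2.0)), (56.0, np.float64(2.2), np.float64(-1.3), np.float64(-2.5)), (60.0, np.float64(2.5), np.float64(-0.4), np.float64(-2.0)), (64.0, np.float64(3.3), np.float64(-0.4), np.float64(-1.6)), (68.0, np.float64(2.3), np.float64(-1.1), np.float64(-1.4)), (72.0, np.float64(1.7), np.float64(-0.8), np.float64(-1.7)), (76.0, np.float64(2.0), np.float64(0.0), np.float64(-0.6)), (80.0, np.float64(2.5), np.float64(-1.7), np.float64(-1.3)), (84.0, np.float64(2.0), np.float64(-1.1), np.float64(-1.4)), (88.0, np.float64(1.6), np.float64(-1.0), np.float64(-1.2)), (92.0, np.float64(2.7), np.float64(-1.0), np.float64(-1.6)), (96.0, np.float64(2.6), np.float64(-1.4), np.float64(-0.6)), (98.0, np.float64(2.0), np.float64(-0.2), np.float64(-0.6))]
corr [-1.42 -0.01]
(98.0, (98.0, np.float64(2.0), np.float64(-0.2), np.float64(-0.6)))
20.75 [564.99677619   6.01436098 167.26212824] [ 1.1829129   1.56837501 -0.57988153] [-1.28925821e-01  1.37446060e-01  1.75507140e+00  1.76076521e-05
  1.24874215e+00  2.17254533e+00]
```

```bash
python3 - <<'E'
from h import *
C=np.array([535.1,36.]); P=np.array([565.7,6.0]); yaw=np.radians(-34-98); dz=-4*np.radians(97)
u=(P-C)/np.linalg.norm(P-C); tang=np.array([u[1],-u[0]])
p=P-1.0*tang; cur=np.array(env.state()["position"])
env.move_l([*(cur[:2]-1.0*tang),cur[2]],speed=40)
print("lift",env.move_l([*(cur[:2]-1.0*tang),194.5+dz+7],speed=80,f_stop=15))
p2=C+rot(np.pi/2)@(p-C); y2=yaw+np.pi/2
env.move_l([*p2,194.5+dz+7],rotation=down(y2),speed=100)
ok,x=insert(p2,y2,194.5+dz,174+dz)
s=env.state(); b=np.array(s["contact_force"]); print(s["time_s"],s["position"],b,np.degrees(np.arctan2(*(x-C)[::-1])))
if ok:
    print(stroke(C,x,y2,174+dz,88,b,fine_at=5.0))
    s=env.state(); print(s["time_s"],s["position"],np.array(s["contact_force"])-b); np.savez("st.npz",b=b,x=x,y2=y2,dz=dz)
E
```

```text
lift False
0 (0, 0) False 167.2 [ 0.1 -0.7 -0.6]
24.275 [564.44682761  67.31630018 167.19407211] [ 0.06159001 -0.6944668  -0.57896996] 46.90406169878843
[(4.0, np.float64(2.0), np.float64(-0.7), np.float64(-1.1)), (8.0, np.float64(2.2), np.float64(-0.5), np.float64(0.1)), (12.0, np.float64(3.4), np.float64(-0.8), np.float64(0.4)), (16.0, np.float64(1.9), np.float64(-0.8), np.float64(-0.3)), (20.0, np.float64(2.2), np.float64(-0.2), np.float64(0.5)), (24.0, np.float64(2.0), np.float64(-0.9), np.float64(0.1)), (28.0, np.float64(0.6), np.float64(-1.7), np.float64(-0.8)), (32.0, np.float64(2.2), np.float64(-0.6), np.float64(-1.0)), (36.0, np.float64(2.7), np.float64(-1.2), np.float64(-1.1)), (40.0, np.float64(1.6), np.float64(-1.1), np.float64(-0.5)), (44.0, np.float64(3.0), np.float64(-0.3), np.float64(-0.9)), (48.0, np.float64(2.7), np.float64(0.9), np.float64(-1.0)), (52.0, np.float64(1.7), np.float64(-0.6), np.float64(-1.0)), (56.0, np.float64(1.7), np.float64(-0.8), np.float64(0.2)), (60.0, np.float64(2.5), np.float64(-0.4), np.float64(-0.4)), (64.0, np.float64(5.0), np.float64(-0.8), np.float64(-0.6)), (65.0, np.float64(6.9), np.float64(-1.5), np.float64(-0.8)), (66.0, np.float64(7.8), np.float64(-0.6), np.float64(-1.0)), (67.0, np.float64(10.8), np.float64(-1.6), np.float64(-1.0))]
corr [-1.06 -0.12]
(67.0, (67.0, np.float64(10.8), np.float64(-1.6), np.float64(-1.0)))
29.025 [575.32841848  23.01241127 162.93521225] [ 2.2566995  10.70706543 -1.04776509]
```

```bash
python3 - <<'E'
from h import *
d=np.load("st.npz"); b=d["b"]; C=np.array([535.1,36.]); a=67.
v=d["x"]-C; r=np.linalg.norm(v); v0=v/r; corr=np.array([-1.06,-.12])
def rd():
    L=[]
    for _ in range(4): env.sleep(.04); L.append(np.array(env.state()["contact_force"])-b)
    F=np.mean(L,0); u=rot(-np.radians(a))@v0; return -F[:2]@np.array([u[1],-u[0]]),F[:2]@u,F[2]
env.sleep(.2); log=[]
while True:
    f=rd(); log.append((a,*np.round(f,1)))
    if f[0]>=14.5 or a>=82: break
    a+=0.6 if f[0]<13.5 else 0.3; t=-np.radians(a)
    env.move_l([*(C+r*(rot(t)@v0)+corr),174+d["dz"]-4*np.radians(a)],rotation=down(d["y2"]+t),speed=20)
print(log); env.sleep(.3); print(rd(),env.state()["time_s"]); np.savez("st2.npz",a=a)
E
```

```text
[(67.0, np.float64(9.7), np.float64(-0.7), np.float64(-1.1)), (67.6, np.float64(11.5), np.float64(-0.7), np.float64(-0.9)), (68.19999999999999, np.float64(11.8), np.float64(-0.8), np.float64(-1.1)), (68.79999999999998, np.float64(12.0), np.float64(-1.2), np.float64(-1.7)), (69.39999999999998, np.float64(13.5), np.float64(-1.0), np.float64(-1.4)), (69.69999999999997, np.float64(14.2), np.float64(-0.9), np.float64(-1.1)), (69.99999999999997, np.float64(14.3), np.float64(-1.4), np.float64(-1.5)), (70.29999999999997, np.float64(14.9), np.float64(-1.4), np.float64(-1.6))]
(np.float64(14.717653183512267), np.float64(-0.8972717980628717), np.float64(-1.4734796396175986)) 32.775
```

```bash
python3 - <<'E'
from h import *
d=np.load("st.npz"); b=d["b"]; C=np.array([535.1,36.]); a=float(np.load("st2.npz")["a"])
v=d["x"]-C; v0=v/np.linalg.norm(v); u=rot(-np.radians(a))@v0; t=np.array([u[1],-u[0]])
p=np.array(env.state()["position"]); log=[]
for k in range(14):
    F=np.array(env.state()["contact_force"])-b; ft=-F[:2]@t; log.append(round(ft,1))
    if ft<0.8: break
    p[:2]-=0.4*t; env.move_l(p,speed=20); env.sleep(.05)
print(log)
p[:2]-=0.4*t; print("lift",env.move_l([*p[:2],240],speed=90,f_stop=12))
q=down(np.radians(-34)); env.move_l([554.46,258.34,240],rotation=q,speed=180)
env.move_l([554.46,258.34,152],rotation=q,speed=100); env.sleep(.2)
c=viewer.camera("wrist"); s=env.state(); print(s["time_s"],s["position"],s["contact_force"]); P=s["position"]
print(proj(c,[P[0],P[1],P[2]-87]),proj(c,[556,260,40]))
cv2.imwrite("pics/w4c.png",cv2.resize(c["img"][120:260,190:330,::-1],None,fx=4,fy=4,interpolation=2))
E
```

```text
[np.float64(14.3), np.float64(7.0), np.float64(5.8), np.float64(5.3), np.float64(5.1), np.float64(4.2), np.float64(1.7), np.float64(1.1), np.float64(0.6)]
lift False
39.0833 [554.84448088 258.48370343 152.72139554] [-0.31320925  0.13579722 -1.24964351]
[[259.49096805 202.66811457]] [[259.55723041 190.2151511 ]]
```

View pics/w4c.png

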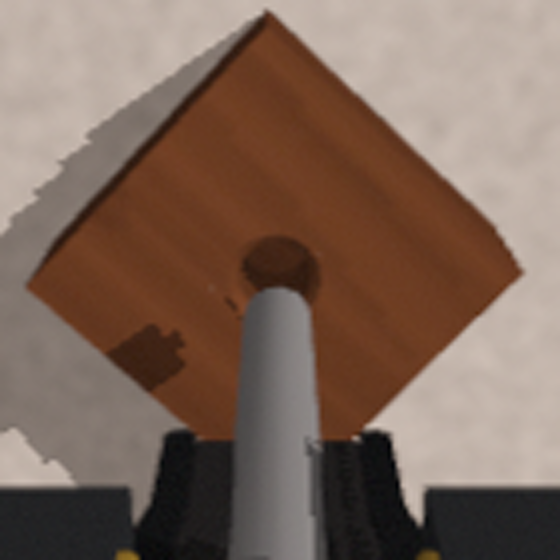

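The picture shows the bar straight and not slipped: its foot end is again at row 191.75, and the rest hole is just ahead at about (260.4,187.7). Now I'll insert it.

```bash
python3 - <<'E'
from h import *
yaw=np.radians(-34); tx,ty=axes(yaw)
ok,x=insert(np.array([554.46,258.34])+0.5*tx+0.7*ty,yaw,127,99.5,f=5)
s=env.state(); print(ok,s["time_s"],s["position"],s["contact_force"])
if ok:
    print(env.move_l([*x,96.5],rotation=down(yaw),speed=15,f_stop=3)); print(env.state()["position"])
    claw.command_gripper(0.45); env.sleep(.2)
    env.move_l([*x,190],speed=100)
    env.reach([450,330,300],down(yaw)); env.sleep(.3)
    c=viewer.camera("side"); s=env.state(); print(s["time_s"],s["contact_force"])
    cv2.imwrite("pics/s2.png",cv2.resize(c["img"][100:270,120:330,::-1],None,fx=3.5,fy=3.5,interpolation=2))
E
```

```text
0 (0, 0) False 99.7 [ 0.7 -0.8 -0.6]
True 40.4583 [555.55454906 258.41790709  99.73763939] [ 0.74434572 -0.82288002 -0.60556564]
True
[555.53291524 258.45941696  96.90167089]
43.8667 [ 0.05442711 -0.43688639 -0.10238438]
```

View pics/s2.png

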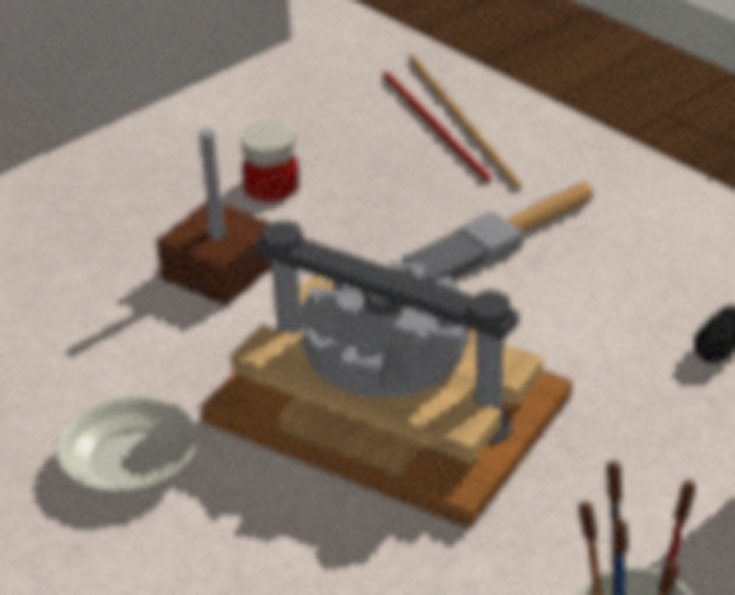

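The bar stands in the rest block (crop 210,185), the collar is down on the board, and nothing else has moved.

```bash
python3 -c "
from bench import env
print(env.job_done())"
```

```text
the job is handed in; nothing more can be done
None
```

The collar is tightened to about 15 N at the bar, the bar is back upright in its rest block, and the job was handed in at about 44 s of the 72 s allowed; no verdict was shown.

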